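Hang the sample pan on the weighing stand's swinging hook

TASK

The hook of the sample weighing stand is swinging. Bring it to rest first with one light, lasting touch (for instance with the bail of the pan itself, from the robot's side) and then hang the steel sample pan that has a bail (the rigid wire arch over it) on the hook by the middle of that bail. Let the hook take the pan's weight before you open the fingers, never knock or press hard on the hook, for the scale is delicate, and leave pan and hook hanging level and nearly still and the other things on the table where they are.

Things in the scene. Friction and masses are not known exactly. Their poses are not given: they have to be found in the camera images.
- hook (a joint): Swing angle (rad) of the steel pendant hook about its level pin (along y of pivot); 0 = plumb, positive = lower end swung to +x, away from the robot. Released at 0.26 to 0.36, it swings freely (period about 0.6 s) for longer than the task; a light touch on its side stops it. 0.3 kg: leaning it 0.15 rad takes about 0.3 N at the tip. Over 7 N on it, in any direction, overloads the delicate scale.
- pivot (a point): Fixed mark on the stand, 335 mm up: mid setting of the hook's pin; the pin is clamped up to 6 mm above or below it (not measured). Axes: x away from the robot (turned up to 0.25 rad), y along the pin, z up. 18 mm above: a 32 mm wide collar and a tube off to a post at +115 mm x, +100 mm y. Base plate 10 mm high, x -30 to 170, y -30 to 140 mm.
- hook_foot (a point): Point on the table (fixed) straight below the hook's pin. The hook is J-shaped, of 8 mm wire in the x-z plane, its upturned tip towards -x (the robot): tip top 21 mm to -x of and 101 mm below the pin when plumb. The 28 mm wide throat opens upward; a hung 6 mm bar's centreline rests 130 mm below the pin; underside 141 mm below it. Barrel 24 mm thick, 22 to 62 mm below the pin.
- pan_grip (a point): Near the middle of the wooden handle of the pan that has a bail. Handle 95 mm long along the pan's x, 22 mm wide (y), 24 mm high; this point is 30 mm above the pan's underside. The pan's x axis points from handle to pan. Open steel pan 100 x 80 x 36 mm, its centre 115 mm ahead (+x) of this point; 0.19 to 0.29 kg in all, balanced under its bail.
- pan_bail (a point): Centreline of the bail's top bar: 99 mm ahead (+x) of pan_grip and 65 mm above it, 95 mm above the pan's underside. The bail is a rigid arch of 6 mm steel wire across the pan (along y); its top bar is level for 28 mm, then slopes down to the side walls 76 mm apart. The opening beneath the bar is about 55 mm high above the pan's rim.
- tray_center (a point): A similar steel tray with a wooden handle, but no bail: to be left alone. The point is its centre, 18 mm up; tray 100 x 80 x 36 mm, handle to its -x, 157 mm from the centre to the handle's end.
- cup: White cupping bowl, 80 mm wide, 55 mm high; origin at its underside. Leave alone.
- jar: Glass jar with lid, 72 mm wide, 110 mm high; origin at its underside. Leave alone.
- spoon: Spoon, 170 mm long, lying. Leave alone.
- brush: Brush, lying. Leave alone.
- tin: Aluminium tin, 68 mm wide, 70 mm high; origin at its underside. Leave alone.
- trivet: Square cork mat 80 x 80 x 12 mm; origin at its underside. Leave alone.

How it is judged:
By the outcome, as a careful person would: the job done as asked, in the order asked, and still so for the second after the job is handed in, with the robot touching nothing.
It also fails if it takes over 72 s, if anything falls off the work surface, if the arm or the gripper's body presses on something with over 40 N, if the wrist force passes 120 N, or if a joint passes its speed limit or range.

ROBOT

A 7-joint arm with a two-finger parallel gripper is mounted at the origin on the work surface. World frame = base frame: x ahead of the robot, y to its left, z up, the work surface at z = 0. Lengths are in m, angles in rad, forces in N, time in s.
With the tool pointing down it reaches from about 0.425 to 0.925 m from the base axis. Payload 6.8 kg.
Tool frame: the origin (TCP) lies where the fingers leave the gripper's body, on its centre line; the fingertips stand 80 mm ahead of it and the grasp point (between the pads) lies 61 mm ahead of it (bot.tcp_to_tips is the distance from the TCP to the fingertips, in m); z points along the fingers, y is the line along which they close (so a half turn about z gives the same grasp; the last joint's range is limited). The gripper opens to 88 mm and grips with 3 to 60 N. Pads are 20 mm wide; open, the fingers measure 115 mm over their backs; the gripper's body (75 mm by 178 mm) begins 61 mm behind the grasp point.
Start: joints at [-1.318, 0.477, 0.022, 1.555, -0.011, 1.109, -0.083], TCP at [0.238, 0.632, 0.303] pointing down, gripper open.
Joint ranges: [-2.96, 2.96], [-0.34, 2.1], [-1.41, 1.46], [0.24, 2.44], [-1.37, 4.51], [0.17, 1.92], [-2.96, 2.96]. Speed limits (rad/s): [2.39, 2.39, 3.14, 3.14, 3.14, 3.14, 3.14].

INTERFACE

Orientations are given as a unit quaternion [w, x, y, z].
In Python, from bench import bot gives the robot as it stands. The module is installed in compiled form; this text tells all that it offers. Calls block until the motion is done:
- bot.goto(position, orientation): joint-space move of the TCP to a pose.
- bot.line_to(position, attitude=None, speed=0.15): straight line of the TCP; attitude=None keeps the orientation; speed is the mean speed in m/s.
- bot.set_joints(angles): joint-space move.
- bot.command_gripper(opening, squeeze=None): opening from 0.0 (shut) to 1.0 (fully open); squeeze is the grip in N (None keeps the last); returns when the fingers have stopped.
- bot.dwell(seconds).
- bot.solve_ik(position, orientation): joint angles nearest the present ones, or None.
- bot.grab_frame(name): name is "scene" or "top" or "wrist"; returns (picture, depth): 420x560x3 uint8, blue, green, red; 420x560 float32, m along the optical axis (not along the pixel's ray), 0 where there is no reading.
- bot.camera_params(name): a dict with "intrinsics" (3x3 intrinsics, pixels), "origin" and "rotation" of the camera in the world. Camera axes: x right, y down, z forward; pixel columns grow to the right and rows downward; lengths in m; the calibration is good to about 2 mm. A picture is of the moment at which its call begins: read the wrist's pose just before it. camera_params takes no time and is no camera call; for the wrist camera it gives the pose at the moment of the call.
A pose or a line that the arm cannot do raises bot.PlanningError and nothing moves.
- bot.finish_job(): hands the job in; it is judged then, once.
Trained networks look in the newest picture that a camera, given by its name, has taken for a name from the list of things; names that differ only in an ending like _2 or _b are one class to them, and where a whole thing is asked for, a point or a joint stands for the part that bears it (a point fixed in the world has none). Each returns a list of dicts, best first, with "score" (0 to 1); they miss things now and then, are a little off and sometimes report something else, mostly with a low value. They report only what shows in the picture. A call takes as long as a camera call.
- bot.look_for(query, camera): "extent" ([centre column, centre row, width, height] in pixels, round what is visible of it).
- bot.tip_of(query, camera): "xy" ([column, row] in pixels: a listed point, or the origin of a listed thing).
Readings, each from a call of its own:
- bot.get_time(): time.
- bot.get_joints(): joint angles.
- bot.get_joint_velocities(): joint speeds.
- bot.get_effort(): joint torques, N m.
- bot.get_tool_pos(): TCP position.
- bot.get_orientation(): TCP orientation.
- bot.get_force(): force on the tool from outside, world axes, zero at the start.
- bot.get_torque(): the same for the moment, N m.
- bot.get_gripper_width(): opening from 0.0 (shut) to 1.0 (fully open).
- bot.get_grasp_force(): force on a finger pad.
Only numpy, scipy, OpenCV 4.12 (cv2) and the standard library are available. Lean on these libraries where they do the work, as an engineer would, in place of code of your own. Each camera call takes 0.05 s, during which the arm holds its last target. There are 200 camera calls.

## Working session

There is one attempt and no reset: what is moved stays moved. The work goes in short steps, each a Python script; the robot and the scene stay as the last script left them, time stands still between calls to the robot, and variables do not carry over. Pictures are saved under pics/ and viewed, at most 10 in all, crops included, and the job is handed in when it is done.

```bash
mkdir -p pics; cat > h.py <<'E'
import numpy as np, cv2
from bench import bot
from scipy.spatial.transform import Rotation as R
def px2w(cam,xy,depth=None,z=None,P=None):
    P=P or bot.camera_params(cam); K=np.array(P["intrinsics"]);o=np.array(P["origin"]);Rm=np.array(P["rotation"])
    if Rm.shape!=(3,3): raise ValueError(Rm)
    r=Rm@np.linalg.solve(K,[xy[0],xy[1],1.])
    return o+r*(depth if depth is not None else (z-o[2])/r[2])
def w2px(cam,p,P=None):
    P=P or bot.camera_params(cam);c=np.array(P["rotation"]).T@(np.array(p)-P["origin"]);u=np.array(P["intrinsics"])@c;return u[:2]/u[2]
def down(yaw): # tool z down, tool x axis at heading yaw
    c,s=np.cos(yaw),np.sin(yaw)
    q=R.from_matrix(np.array([[c,s,0],[s,-c,0],[0,0,-1]])).as_quat();return [q[3],q[0],q[1],q[2]]
E
python3 - <<'E'
from h import *
for c in("scene","top"):
    im,d=bot.grab_frame(c);cv2.imwrite(f"pics/{c}0.png",im);np.save(f"pics/{c}0.npy",d)
    P=bot.camera_params(c);print(c,np.round(P["origin"],3),np.round(P["rotation"],2).tolist(),P["intrinsics"][0][0])
    for n,z in(("pivot",.335),("hook_foot",0),("pan_grip",.03),("pan_bail",.095),("tray_center",.018)):
        for r in bot.tip_of(n,c)[:2]: print(n,round(r["score"],2),np.round(r["xy"],1),np.round(px2w(c,r["xy"],z=z),3))
print(bot.get_time(),bot.get_orientation(),bot.get_force())
E
```

```text
scene [1.145 0.575 1.184] [-0.14, 0.37, 0.86, -0.33] 495.71958584014067Traceback (most recent call last):
  File "<stdin>", line 6, in <module>
  File "h.py", line 6, in px2w
    if Rm.shape!=(3,3): raise ValueError(Rm)
                        ^^^^^^^^^^^^^^^^^^^^
ValueError: [-0.1361468   0.37118483  0.8581212  -0.32758798]
```

Camera rotation is a quaternion (w,x,y,z).

```bash
python3 - <<'E'
s=open('h.py').read()
s=s.replace('''Rm=np.array(P["rotation"])
    if Rm.shape!=(3,3): raise ValueError(Rm)''','Rm=RM(P)').replace('np.array(P["rotation"]).T@','RM(P).T@')
s+='''def RM(P):
    q=P["rotation"];return R.from_quat([q[1],q[2],q[3],q[0]]).as_matrix()
'''
open('h.py','w').write(s)
E
python3 - <<'E'
from h import *
for c in("scene","top"):
    im,d=bot.grab_frame(c);cv2.imwrite(f"pics/{c}0.png",im);np.save(f"pics/{c}0.npy",d)
    P=bot.camera_params(c);print(c,np.round(P["origin"],3),np.round(RM(P),2).tolist())
    for n,z in(("pivot",.335),("hook_foot",0),("pan_grip",.03),("pan_bail",.095),("tray_center",.018)):
        for r in bot.tip_of(n,c)[:2]: print(n,round(r["score"],2),np.round(r["xy"],1),np.round(px2w(c,r["xy"],z=z),3))
    for n in("cup","jar","spoon","brush","tin","trivet"):
        for r in bot.tip_of(n,c)[:1]: print(n,round(r["score"],2),np.round(r["xy"],1),np.round(px2w(c,r["xy"],z=0),3))
print(bot.get_time(),bot.get_orientation(),bot.get_force())
E
```

```text
scene [1.145 0.575 1.184] [[-0.69, 0.55, -0.48], [0.73, 0.51, -0.46], [-0.01, -0.66, -0.75]]
pivot 0.6 [258.2 225. ] [0.639 0.033 0.335]
hook_foot 0.96 [262.1 307.4] [0.647 0.039 0.   ]
pan_grip 0.58 [250.2 212.7] [ 0.438 -0.217  0.03 ]
pan_bail 0.97 [224.  207.7] [ 0.517 -0.245  0.095]
tray_center 0.82 [352.6 322.9] [0.524 0.256 0.018]
cup 0.76 [290.7 250.8] [ 0.446 -0.036  0.   ]
jar 0.69 [368.4 377.3] [0.61  0.374 0.   ]
spoon 0.67 [414.8 364.9] [0.503 0.44  0.   ]
brush 0.69 [195.7 193.1] [ 0.481 -0.435  0.   ]
tin 0.72 [169.7 221.9] [ 0.622 -0.397  0.   ]
trivet 0.79 [201. 280.] [ 0.702 -0.154  0.   ]
top [ 0.329 -0.023  1.437] [[0.03, -0.98, 0.18], [-1.0, -0.03, 0.01], [-0.01, -0.18, -0.98]]
pivot 0.77 [272.8 165. ] [0.636 0.033 0.335]
pivot 0.7 [275.2 191.8] [0.571 0.026 0.335]
hook_foot 0.85 [277.9 190.5] [0.649 0.032 0.   ]
pan_grip 0.83 [362.2 260. ] [ 0.441 -0.222  0.03 ]
pan_grip 0.25 [168.4 203.5] [0.594 0.357 0.03 ]
tray_center 0.71 [202.4 231.2] [0.515 0.253 0.018]
cup 0.77 [300.3 260.5] [ 0.437 -0.042  0.   ]
jar 0.81 [163.6 201.9] [0.604 0.381 0.   ]
spoon 0.69 [140.3 232. ] [0.509 0.444 0.   ]
brush 0.7 [434.2 241.8] [ 0.504 -0.442  0.   ]
tin 0.64 [412.2 206.6] [ 0.61  -0.378  0.   ]
trivet 0.67 [335.5 177.2] [ 0.696 -0.144  0.   ]
1.3 [1.90023185e-05 1.79477714e-01 9.83762039e-01 1.25621626e-05] [-0.6187326  -0.05903799 -0.36783565]
```

View pics/scene0.png

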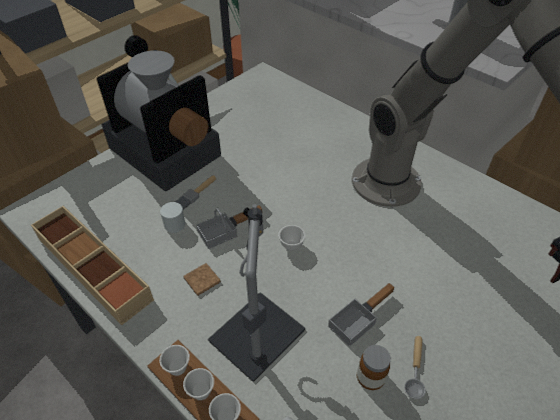

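View pics/top0.png

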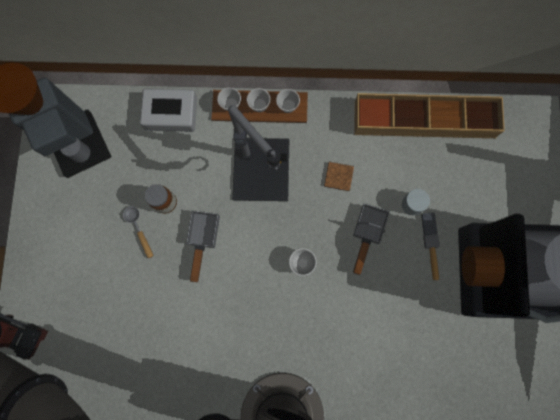

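The scene view shows the stand's collar at (255,213), with the pan beside it at (222,228). In the top view the bail pan is at (371,223) with its handle at (362,260), the hook stand plate is at (262,168), and the bail-less tray is at (203,230). I'll refine these from the depth images.

```bash
cat >> h.py <<'E'
def cloud(cam,d,P=None):
    P=P or bot.camera_params(cam);K=np.array(P["intrinsics"]);v,u=np.mgrid[0:d.shape[0],0:d.shape[1]]
    r=np.stack([(u-K[0,2])/K[0,0],(v-K[1,2])/K[1,1],np.ones(d.shape)],-1)*d[...,None]
    w=r@RM(P).T+P["origin"];w[d<=0]=np.nan;return w
def sel(w,lo,hi):
    q=w.reshape(-1,3);return q[np.all((q>lo)&(q<hi),1)]
E
python3 - <<'E'
from h import *
for c in("top","scene"):
    w=cloud(c,np.load(f"pics/{c}0.npy"))
    print(c,"table z",np.nanmedian(sel(w,[.3,-.1,-.03],[.4,.1,.03])[:,2]))
    def rect(n,q):
        if len(q)<5: print(n,len(q));return
        r=cv2.minAreaRect(q[:,:2].astype(np.float32));print(n,len(q),np.round(r[0],3),np.round(r[1],3),round(r[2],1),"z",np.round(np.percentile(q[:,2],[2,50,98]),3))
    rect("handle",sel(w,[.37,-.30,.03],[.48,-.15,.06]))
    rect("pan",sel(w,[.485,-.32,.025],[.62,-.17,.05]))
    rect("bail",sel(w,[.49,-.33,.075],[.60,-.17,.11]))
    rect("plate",sel(w,[.55,-.1,.006],[.9,.25,.016]))
    rect("collar/tube",sel(w,[.55,-.1,.345],[.9,.25,.4]))
    rect("hook",sel(w,[.55,-.03,.17],[.72,.09,.30]))
    q=sel(w,[.55,-.1,.3],[.68,.1,.5]);q=q[np.argsort(q[:,0])][:25:3];print(np.round(q,3).tolist())
E
```

```text
top table z -0.0008816339611352753
handle 215 [ 0.442 -0.216] [0.023 0.083] 73.8 z [0.033 0.041 0.046]
pan 221 [ 0.542 -0.246] [0.081 0.122] 72.8 z [0.027 0.034 0.042]
bail 43 [ 0.537 -0.246] [0.06  0.005] 72.6 z [0.076 0.092 0.1  ]
plate 2963 [0.728 0.074] [0.347 0.347] 0.5 z [0.006 0.01  0.015]
collar/tube 782 [0.696 0.078] [0.188 0.04 ] 46.8 z [0.356 0.376 0.386]
hook 12 [0.659 0.03 ] [0.025 0.005] 4.6 z [0.211 0.224 0.283]
[[0.63, 0.029, 0.365], [0.631, 0.029, 0.371], [0.631, 0.031, 0.37], [0.631, 0.033, 0.377], [0.632, 0.034, 0.367], [0.632, 0.036, 0.375], [0.632, 0.031, 0.382], [0.632, 0.029, 0.374], [0.633, 0.037, 0.356]]
scene table z 0.00031148305658657005
handle 58 [ 0.443 -0.215] [0.026 0.08 ] 71.7 z [0.032 0.042 0.046]
pan 320 [ 0.543 -0.246] [0.087 0.125] 73.7 z [0.025 0.034 0.044]
bail 35 [ 0.54 -0.24] [0.058 0.006] 70.4 z [0.076 0.095 0.101]
plate 4049 [0.725 0.076] [0.347 0.35 ] 90.0 z [0.006 0.01  0.015]
collar/tube 880 [0.697 0.078] [0.192 0.041] 47.1 z [0.35  0.377 0.388]
hook 86 [0.686 0.03 ] [0.044 0.01 ] 11.5 z [0.203 0.241 0.296]
[[0.631, 0.03, 0.38], [0.634, 0.036, 0.384], [0.635, 0.034, 0.384], [0.636, 0.035, 0.382], [0.637, 0.043, 0.342], [0.637, 0.039, 0.382], [0.638, 0.045, 0.347], [0.639, 0.044, 0.327], [0.639, 0.042, 0.346]]
```

```bash
python3 - <<'E'
from h import *
im=cv2.imread("pics/top0.png");P=bot.camera_params("top")
g=im.max(2);m=((g<62)).astype(np.uint8);m[:, :228]=0;m[:,296:]=0;m[:132]=0;m[206:]=0
# left/bottom/right edge lines of the plate -> world
def edge(pts):
    q=np.array([px2w("top",p,z=.01,P=P)[:2] for p in pts],np.float32);vx,vy,x,y=cv2.fitLine(q,cv2.DIST_HUBER,0,.01,.01).ravel();return np.degrees(np.arctan2(vy,vx)),x,y
print("bottom(y dir)",edge([(c,np.nonzero(m[:,c])[0].max()) for c in range(238,286,2)]))
print("right(x dir)",edge([(np.nonzero(m[r])[0].max(),r) for r in range(142,196,2)]))
print("left(x dir)",edge([(np.nonzero(m[r])[0].min(),r) for r in range(150,196,2)]))
q=np.radians(-17);o=down(q)
print(bot.solve_ik([.4435,-.2155,.2],o), bot.solve_ik([.555,.03,.25],down(.1)))
print(bot.solve_ik([.16,.43,.36],bot.get_orientation()))
E
```

```text
bottom(y dir) (np.float32(89.92405), np.float32(0.61704934), np.float32(0.09192045))
right(x dir) (np.float32(0.38531363), np.float32(0.7154516), np.float32(0.005096306))
left(x dir) (np.float32(0.97743493), np.float32(0.70139253), np.float32(0.17032692))
[-0.35525185  0.42996734  0.85824998  2.11920145 -0.461899    0.78635745
 -1.0738094 ] [-0.79169559  0.43985023  0.81645292  1.93598854 -0.39655837  0.93290662
 -1.25164887]
[-1.34919479e+00  5.98564720e-02 -1.57260963e-03  1.97676963e+00
  1.46686775e-04  1.10494002e+00 -1.40945176e-01]
```

```bash
python3 - <<'E'
from h import *
t0=bot.get_time()
bot.line_to([.16,.43,.36],speed=.3)
bot.goto([.4435,-.2155,.26],down(np.radians(-17)))
print(bot.get_time()-t0,bot.get_joints(),bot.get_tool_pos(),bot.get_orientation())
P=bot.camera_params("wrist");im,d=bot.grab_frame("wrist");cv2.imwrite("pics/w1.png",im);np.save("pics/w1.npy",d)
for n in("pan_grip","pan_bail"):
    for r in bot.tip_of(n,"wrist")[:1]: print(n,r["score"],r["xy"],px2w("wrist",r["xy"],z={"pan_grip":.03,"pan_bail":.095}[n],P=P))
w=cloud("wrist",d,P)
for n,lo,hi in(("handle",[.37,-.30,.03],[.48,-.15,.06]),("pan",[.485,-.32,.02],[.62,-.17,.05]),("bail",[.49,-.33,.085],[.60,-.17,.11])):
    q=sel(w,lo,hi)
    if len(q)>5: r=cv2.minAreaRect(q[:,:2].astype(np.float32));print(n,len(q),r,np.percentile(q[:,2],[2,50,98]))
print(bot.get_time(),bot.get_force())
E
```

```text
3.4167000000000005 [-0.33366059  0.28606496  0.78916733  2.06442588 -0.26122688  0.88989024
 -1.26358812] [ 0.44404141 -0.21449353  0.25997538] [-2.04369368e-04  9.89192841e-01 -1.46620193e-01  1.41108755e-05]
pan_grip 0.96 [280.8, 193.8] [ 0.44227125 -0.21663553  0.03      ]
pan_bail 0.97 [280.1, 64.1] [ 0.53728308 -0.24446381  0.095     ]
handle 2377 ((0.44278883934020996, -0.21673981845378876), (0.02182590775191784, 0.08371938765048981), 72.78182220458984) [0.03828632 0.04162673 0.04321824]
pan 2440 ((0.5357089042663574, -0.24477878212928772), (0.08029105514287949, 0.1110633984208107), 73.24341583251953) [0.02187236 0.03568448 0.04255436]
bail 737 ((0.5370168089866638, -0.245357483625412), (0.04898702725768089, 0.006076211109757423), 73.05659484863281) [0.08591531 0.09677583 0.09892485]
4.8667 [-0.15118081 -0.50817719  0.33159526]
```

View pics/w1.png

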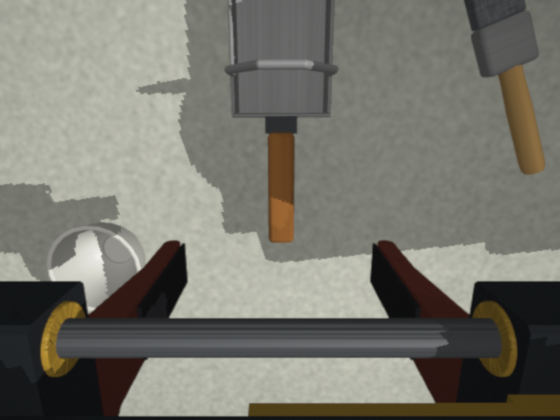

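The wrist view shows the handle centred at (281,193) and the bail at (280,66), well aligned with the fingers. Now grasp and lift.

```bash
python3 - <<'E'
from h import *
yaw=np.radians(-17)
bot.line_to([.4425,-.2166,.091],down(yaw),speed=.12)
bot.command_gripper(0.0,45)
print(bot.get_gripper_width()*88,bot.get_grasp_force())
bot.line_to([.4425,-.2166,.216],speed=.12)
print("F",bot.get_force())
bot.line_to([.43,.035,.216],down(.01),speed=.15)
print(bot.get_time(),bot.get_tool_pos(),bot.get_force(),bot.get_torque())
P=bot.camera_params("wrist");im,d=bot.grab_frame("wrist");cv2.imwrite("pics/w2.png",im);np.save("pics/w2.npy",d)
for r in bot.tip_of("pan_bail","wrist")[:1]: print(r["score"],r["xy"],px2w("wrist",r["xy"],z=.22,P=P))
w=cloud("wrist",d,P);q=sel(w,[.49,-.02,.20],[.56,.09,.24]);r=cv2.minAreaRect(q[:,:2].astype(np.float32));print("bail",len(q),r,np.percentile(q[:,2],[2,50,98]))
q=sel(w,[.45,-.02,.12],[.62,.09,.19]);A=np.c_[q[:,:2],np.ones(len(q))];print("pan",len(q),np.percentile(q[:,2],[2,50,90,98]))
q=sel(w,[.56,-.02,.15],[.75,.09,.32]);print("hook",len(q),np.round(np.percentile(q,[2,50,98],axis=0),3))
E
```

```text
21.804500956350918 44.976434111595154
F [ 0.43603061 -0.05688817 -3.13029061]
10.475 [0.42997761 0.03423829 0.21596901] [ 0.45675428 -0.28356594 -2.14874008] [-0.03890919  0.33804494 -0.0736063 ]
bail 127 ((0.526019275188446, 0.03435292840003967), (0.0010621128603816032, 0.060053713619709015), 0.5889368653297424) [0.20007483 0.20141711 0.2040696 ]
pan 36896 [0.12652715 0.12865425 0.16649684 0.17446911]Traceback (most recent call last):
  File "<stdin>", line 14, in <module>
    return _quantile_unchecked(
        a, q, axis, out, overwrite_input, method, keepdims, weights)
    return _ureduce(a,
                    func=_quantile_ureduce_func,
    ...<5 lines>...
                    overwrite_input=overwrite_input,
                    method=method)
    r = func(a, **kwargs)
    result = _quantile(arr,
                       quantiles=q,
    ...<2 lines>...
                       out=out,
                       weights=wgt)
    slices_having_nans = np.isnan(arr[-1, ...])
                                  ~~~^^^^^^^^^
IndexError: index -1 is out of bounds for axis 0 with size 0
```

View pics/w2.png

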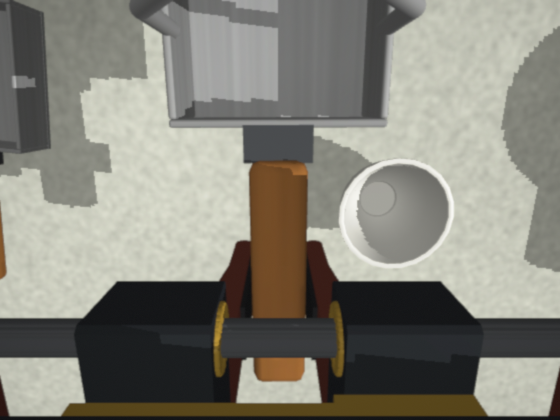

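The pan is level in the grip (handle straight, bail wires in view at the top of the frame). The cup at (396,213) is well below. Next is a slow creep with the bail against the outer side of the hook tip.

```bash
python3 - <<'E'
from h import *
crops=[]
c0=w2px("scene",[.63,.035,.23]).astype(int)
def snap():
    im,_=bot.grab_frame("scene");crops.append(cv2.resize(im[c0[1]-35:c0[1]+35,c0[0]-45:c0[0]+45],None,fx=2.8,fy=2.8,interpolation=cv2.INTER_CUBIC))
bot.line_to([.474,.035,.216],down(.01),speed=.08)
for i in range(3): snap();bot.dwell(.1)
x=.474
for i in range(4):
    x+=.005;bot.line_to([x,.035,.216],speed=.0028);print(round(x,3),bot.get_time(),np.round(bot.get_force(),2),np.round(bot.get_torque(),3));snap()
snap();bot.dwell(.1);snap()
cv2.imwrite("pics/s1.png",np.vstack([np.hstack(crops[i:i+3]) for i in(0,3,6)]));print(c0,crops[0].shape)
E
```

```text
0.479 13.5417 [ 0.84 -0.54 -2.  ] [-0.013  0.359  0.042]
0.484 15.4083 [ 0.28  0.16 -2.35] [0.027 0.394 0.018]
0.489 17.275 [-0.23  0.55 -3.45] [-0.092  0.366  0.06 ]
0.494 19.1417 [ 0.16  0.15 -3.34] [ 0.038  0.374 -0.007]
[262 251] (196, 252, 3)
```

View pics/s1.png

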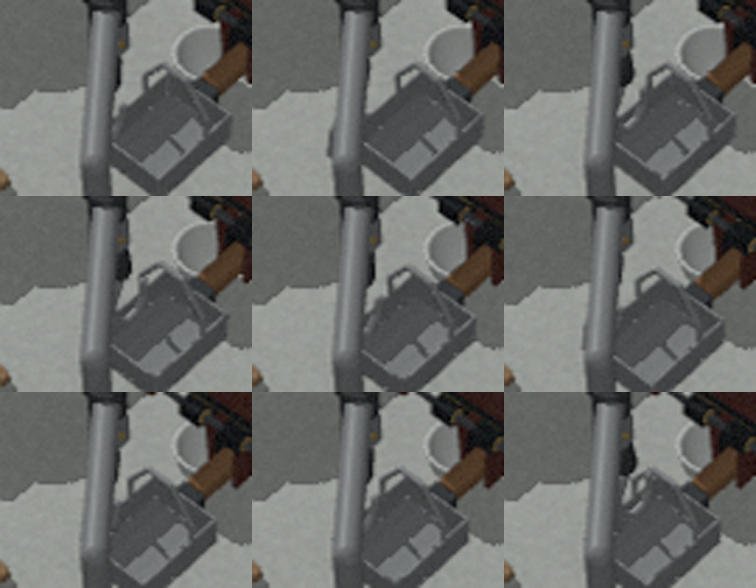

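The strip shows the hook partly hidden behind the tube. In frame 9 it swings to about (630,495), close in front of the bail at (655,475). The gap is nearly closed, so I'll keep creeping.

```bash
python3 - <<'E'
from h import *
crops=[]
c0=w2px("scene",[.63,.035,.23]).astype(int)
def snap():
    im,_=bot.grab_frame("scene");crops.append(cv2.resize(im[c0[1]-35:c0[1]+35,c0[0]-45:c0[0]+45],None,fx=2.8,fy=2.8,interpolation=cv2.INTER_CUBIC))
x=.494
for i in range(8):
    x+=.004;bot.line_to([x,.035,.216],speed=.0027);print(round(x,3),round(bot.get_time(),2),np.round(bot.get_force(),2),np.round(bot.get_torque(),3))
    if i in(3,4,5,6): snap()
for i in range(5): snap();bot.dwell(.1)
cv2.imwrite("pics/s2.png",np.vstack([np.hstack(crops[i:i+3]) for i in(0,3,6)]));print(bot.get_time())
E
```

```text
0.498 20.88 [ 0.59  0.06 -2.48] [-0.001  0.429 -0.028]
0.502 22.36 [ 0.48  1.89 -2.34] [0.009 0.317 0.002]
0.506 23.84 [ 0.03 -0.52 -2.02] [-0.033  0.332  0.044]
0.51 25.32 [ 0.38 -0.7  -2.49] [-0.049  0.392 -0.031]
0.514 26.86 [-0.09 -0.4  -2.44] [-0.001  0.369  0.047]
0.518 28.39 [-0.41 -0.01 -2.46] [ 0.034  0.374 -0.057]
0.522 29.93 [-0.8   0.74 -2.32] [-0.023  0.348 -0.01 ]
0.526 31.46 [ 0.74 -0.19 -2.04] [0.031 0.426 0.061]
32.2083
```

View pics/s2.png

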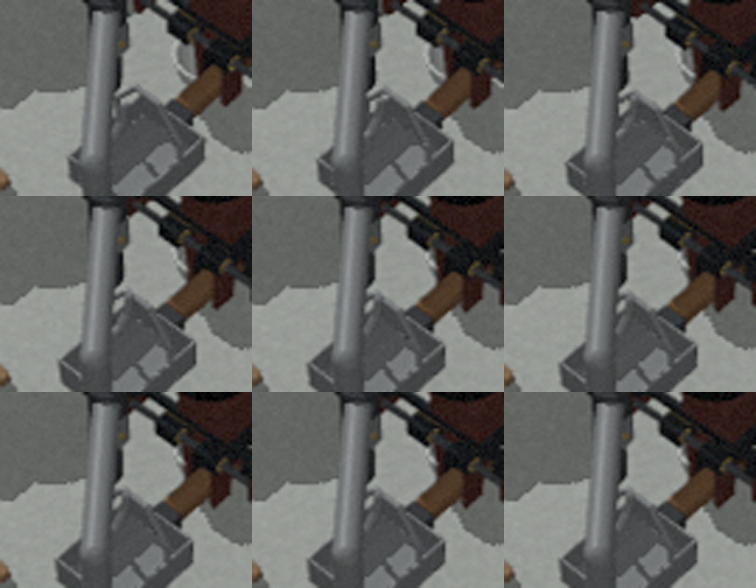

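```bash
python3 - <<'E'
from h import *
crops=[];P=bot.camera_params("scene")
c0=w2px("scene",[.63,.035,.25]).astype(int)
def snap():
    im,d=bot.grab_frame("scene");crops.append(cv2.resize(im[c0[1]-23:c0[1]+23,c0[0]-25:c0[0]+25],None,fx=7,fy=7,interpolation=cv2.INTER_CUBIC)[:290])
    w=cloud("scene",d,P);o=[]
    for a,b in((.21,.235),(.235,.26),(.27,.315)):
        q=sel(w,[.6,.018,a],[.70,.052,b]);o.append((len(q),np.round(np.median(q,0),4).tolist() if len(q) else 0))
    print(o)
for i in range(2): snap();bot.dwell(.15)
bot.line_to([.530,.035,.216],speed=.003);print(bot.get_tool_pos())
for i in range(4): snap();bot.dwell(.1)
cv2.imwrite("pics/s3.png",np.vstack([np.hstack([crops[0],crops[1]]),np.hstack([crops[3],crops[5]])]));print(bot.get_time(),c0)
E
```

```text
[(47, [0.6285, 0.034, 0.2213]), (0, 0), (32, [0.6477, 0.042, 0.2907])]
[(46, [0.629, 0.0332, 0.2217]), (0, 0), (31, [0.6471, 0.0417, 0.2921])]
[0.5299812  0.03502355 0.21599221]
[(50, [0.6327, 0.0333, 0.2205]), (0, 0), (21, [0.6483, 0.0421, 0.2919])]
[(49, [0.6324, 0.0339, 0.2222]), (0, 0), (20, [0.649, 0.0425, 0.294])]
[(49, [0.6325, 0.0341, 0.2221]), (0, 0), (22, [0.6488, 0.0424, 0.2938])]
[(51, [0.6335, 0.0339, 0.2222]), (0, 0), (21, [0.6491, 0.0421, 0.2896])]
34.6917 [262 246]
```

View pics/s3.png

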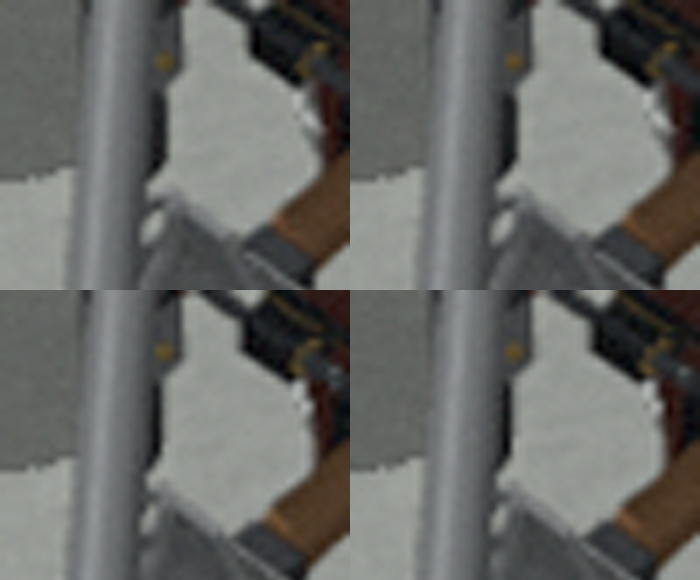

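The bail is in contact. The barrel's edge (at about (160,120) in the crops) shifted with the 4 mm advance and stays put between frames, so the hook is still and leaning on the bar. Next I'll retreat slowly, raise the pan and check it is still.

```bash
python3 - <<'E'
from h import *
crops=[];P=bot.camera_params("scene")
c0=w2px("scene",[.63,.035,.25]).astype(int)
def snap():
    im,d=bot.grab_frame("scene");crops.append(cv2.resize(im[c0[1]-23:c0[1]+23,c0[0]-25:c0[0]+25],None,fx=7,fy=7,interpolation=cv2.INTER_CUBIC)[:290])
    w=cloud("scene",d,P);q=sel(w,[.6,.018,.27],[.70,.052,.315]);print(len(q),np.round(np.median(q,0),4))
bot.dwell(.3)
bot.line_to([.518,.035,.216],speed=.005)
bot.line_to([.512,.0345,.216],speed=.02)
print(bot.get_time());snap();bot.dwell(.1);snap()
bot.line_to([.512,.0345,.245],speed=.04)
for i in range(2): snap();bot.dwell(.1)
cv2.imwrite("pics/s4.png",np.vstack([np.hstack(crops[:2]),np.hstack(crops[2:])]));print(bot.get_time())
E
```

```text
37.9917
38 [0.6463 0.0419 0.2895]
38 [0.6471 0.0421 0.29  ]
39 [0.6456 0.0418 0.2898]
39 [0.6463 0.0415 0.2877]
39.3667
```

View pics/s4.png

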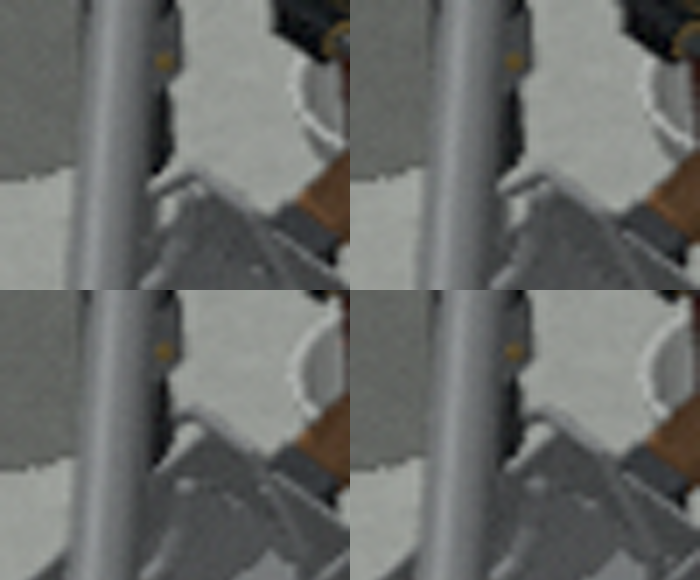

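Hook is still and plumb. The frames at (165,170) show the barrel's lower edge, and the bright dot at (185,485) is the hook tip, with the bail now above it. I'll check the tip height from that dot.

```bash
python3 - <<'E'
from h import *
P=bot.camera_params("scene")
f=lambda p:np.round((w2px("scene",p,P)-[237,223])*7,0)
print("tip exp",f([.626,.0345,.234]),"obs 185,195 ; tip at pin+-6",f([.626,.0345,.240]),f([.626,.0345,.228]))
print("barrel exp",f([.639,.043,.273]),"obs 165,172")
print("bar exp",f([.610,.0345,.249]),f([.610,.0485,.249]),f([.610,.0205,.249]),"obs bar ~ from (185,125) leftwards")
E
```

```text
tip exp [188. 187.] obs 185,195 ; tip at pin+-6 [187. 177.] [188. 198.]
barrel exp [176. 151.] obs 165,172
bar exp [219. 134.] [248. 155.] [190. 113.] obs bar ~ from (185,125) leftwards
```

```bash
python3 - <<'E'
from h import *
crops=[];P=bot.camera_params("scene")
c0=w2px("scene",[.63,.035,.25]).astype(int)
def snap():
    im,d=bot.grab_frame("scene");crops.append(cv2.resize(im[c0[1]-23:c0[1]+23,c0[0]-25:c0[0]+25],None,fx=7,fy=7,interpolation=cv2.INTER_CUBIC)[:290])
    w=cloud("scene",d,P);q=sel(w,[.6,.018,.27],[.70,.052,.315]);print(round(bot.get_time(),2),len(q),np.round(np.median(q,0),4),np.round(bot.get_force(),2))
bot.line_to([.541,.0345,.243],speed=.016);snap()
bot.line_to([.541,.0345,.229],speed=.012);snap()
bot.line_to([.544,.0345,.215],speed=.012);snap();snap()
cv2.imwrite("pics/s5.png",np.vstack([np.hstack(crops[:2]),np.hstack(crops[2:])]))
E
```

```text
41.38 38 [0.646  0.0417 0.2893] [ 0.02 -0.94 -2.14]
42.75 39 [0.646  0.0418 0.2884] [ 0.18  0.26 -1.99]
44.14 39 [0.6457 0.0416 0.2896] [-0.86  1.12 -2.18]
44.19 39 [0.6463 0.0417 0.2893] [-0.1  -0.06 -1.94]
```

View pics/s5.png

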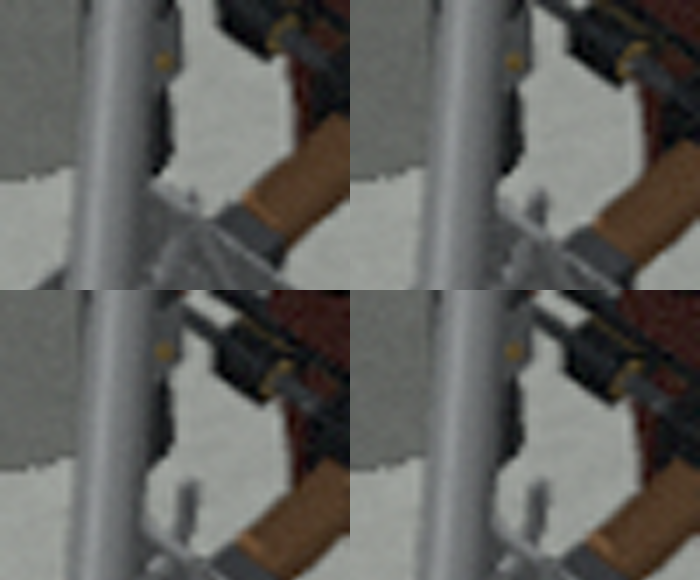

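The last frames show the hook tip at (185,500) standing in front of the bar, so the bar is inside the throat and the hook is undisturbed. Now I'll lower in small steps until the hook carries the weight.

```bash
python3 - <<'E'
from h import *
def f(n=6):
    a=[]
    for _ in range(n): a.append([bot.get_force()[2],bot.get_torque()[1]]);bot.dwell(.012)
    return np.mean(a,0)
bot.line_to([.547,.0345,.204],speed=.012)
z=.204;b=f(12);print(bot.get_time(),b)
while z>.190:
    z-=.0007;bot.line_to([.547,.0345,z],speed=.01);m=f();print(round(z,4),np.round(m,3))
    if m[0]-b[0]>1.3: break
print(bot.get_time(),f(12),bot.get_tool_pos())
E
```

```text
45.3917 [-2.00464024  0.38237983]
0.2033 [-2.066  0.375]
0.2026 [-2.228  0.373]
0.2019 [-2.004  0.393]
0.2012 [-1.939  0.398]
0.2005 [-2.354  0.393]
0.1998 [-1.946  0.368]
0.1991 [-1.916  0.366]
0.1984 [-2.599  0.359]
0.1977 [-2.315  0.371]
0.197 [-1.976  0.383]
0.1963 [-1.106  0.333]
0.1956 [0.382 0.08 ]
48.9917 [0.59880179 0.06785539] [0.54727057 0.03448535 0.19580843]
```

```bash
python3 - <<'E'
from h import *
bot.line_to([.547,.0345,.1959],speed=.01)
print(np.mean([bot.get_force()[2] for _ in range(5)]))
bot.command_gripper(0.3); bot.command_gripper(.7)
print(bot.get_time(),bot.get_gripper_width())
bot.line_to([.525,.0345,.205],speed=.05)
bot.line_to([.50,.0345,.265],speed=.08)
bot.line_to([.44,.0345,.30],speed=.1)
P=bot.camera_params("scene")
for i in range(4):
    im,d=bot.grab_frame("scene");w=cloud("scene",d,P);q=sel(w,[.6,.018,.27],[.70,.052,.315]);k=sel(w,[.45,-.02,.11],[.60,.09,.20]);print(round(bot.get_time(),2),np.round(np.median(q,0),4),np.round(k.mean(0),4),len(k));bot.dwell(.15)
Pw=bot.camera_params("wrist");im2,d=bot.grab_frame("wrist")
h=sel(cloud("wrist",d,Pw),[.49,0,.12],[.58,.07,.18]);print("handle z slope/y slope",np.polyfit(h[:,0],h[:,2],1),np.polyfit(h[:,0],h[:,1],1))
cv2.imwrite("pics/e.png",np.hstack([cv2.resize(im[190:330,170:330],(480,420)),cv2.resize(im2,(320,420))]))
E
```

```text
0.10573060672093038
50.375 0.694071270903231
52.86 [0.6474 0.0417 0.291 ] [0.5545 0.034  0.1494] 325
53.06 [0.646  0.042  0.2915] [0.5545 0.0336 0.1502] 343
53.26 [0.6456 0.0415 0.2906] [0.5523 0.0337 0.1531] 361
53.46 [0.6467 0.0423 0.2914] [0.5536 0.0349 0.1519] 361
handle z slope/y slope [-0.05946199  0.18610274] [0.00224838 0.03117232]
```

View pics/e.png

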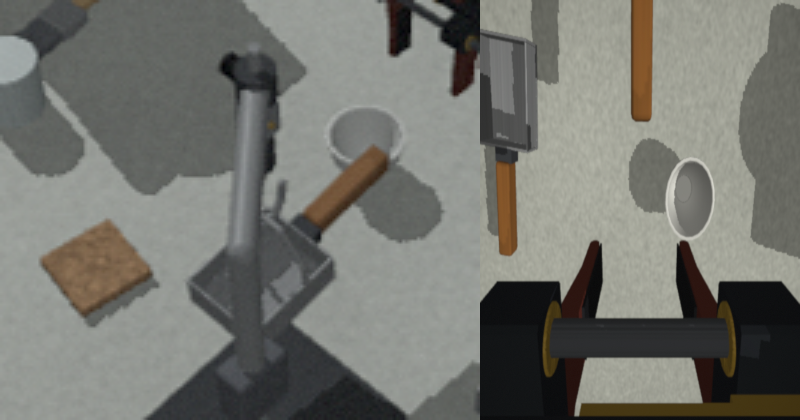

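The pan hangs on the hook at (265,265) with its handle free. The cup and tray are untouched. I'll let it settle and check for rocking.

```bash
python3 - <<'E'
from h import *
Pw=bot.camera_params("wrist")
for i in range(16):
    _,d=bot.grab_frame("wrist");h=sel(cloud("wrist",d,Pw),[.49,0,.12],[.58,.07,.18]);p=np.polyfit(h[:,0],h[:,2],1)
    print(round(bot.get_time(),2),len(h),np.round([p[0],h[:,0].min(),h[:,1].mean(),np.polyval(p,.52)],4));bot.dwell(.12 if i<8 else .5)
E
```

```text
53.71 4487 [-0.0566  0.5037  0.0324  0.1546]
53.88 4579 [-0.0634  0.5017  0.0324  0.1553]
54.04 4855 [-0.0877  0.4982  0.0318  0.1579]
54.21 4998 [-0.0951  0.4964  0.0308  0.1591]
54.38 4776 [-0.0806  0.4993  0.0301  0.1574]
54.54 4503 [-0.056   0.5031  0.0304  0.1551]
54.71 4542 [-0.0609  0.5025  0.0314  0.1552]
54.88 4823 [-0.0847  0.4991  0.0324  0.1575]
55.04 4972 [-0.0963  0.4962  0.0323  0.159 ]
55.59 4594 [-0.0655  0.5021  0.0309  0.1557]
56.14 4638 [-0.0747  0.5012  0.0314  0.1565]
56.69 4967 [-0.0906  0.4971  0.0317  0.1586]
57.24 4529 [-0.0615  0.5023  0.0311  0.1553]
57.79 4757 [-0.0767  0.4993  0.0314  0.1571]
58.34 4897 [-0.085   0.4973  0.0315  0.1581]
58.89 4504 [-0.0581  0.5031  0.0312  0.155 ]
```

```bash
python3 - <<'E'
from h import *
bot.dwell(7.2)
Pw=bot.camera_params("wrist")
for i in range(8):
    _,d=bot.grab_frame("wrist");h=sel(cloud("wrist",d,Pw),[.49,0,.12],[.58,.07,.18]);print(round(bot.get_time(),2),np.round([np.polyfit(h[:,0],h[:,2],1)[0],h[:,0].min()],4));bot.dwell(.07)
print(bot.finish_job())
E
```

```text
66.64 [-0.0644  0.5031]
66.76 [-0.0671  0.5005]
66.88 [-0.0838  0.4981]
66.99 [-0.0911  0.4971]
67.11 [-0.0864  0.4976]
67.22 [-0.0754  0.4999]
67.34 [-0.0665  0.5027]
67.46 [-0.0619  0.5031]
the job is handed in; nothing more can be done
None
```

I stilled the hook with one slow touch of the bail, hung the pan by its bail with the hook taking the weight before release, and handed in at about 67.5 s; by the wrist camera the pan was still rocking about ±0.015 rad and tilted about 4° handle-up, and the verdict wasn't shown.

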